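Kit two punched angle brackets in their tray and pin them with the keeper rod

TASK

Lay the two punched steel angle brackets flat in the compartments of the timber tray that fit them, each with its upright flange towards the tray's big-compartment end, so that the two holes line up; set them down, do not drop them. Then slide the keeper rod through both flange holes, big bracket first, until its black handle is up against the big bracket's flange, and let go. Leave the unpunched bracket, the spray can and the flat offcut where they are.

Things in the scene. Friction and masses are not known exactly. Their poses are not given: they have to be found in the camera images.
- big: The big punched bracket, dark steel, 8 mm plate bent to an L: base 75 long (its x) x 90 wide (y), flange 75 high over the full 90 mm width along the -x edge of the base (outer face at x = -37.5). Mass 0.6 to 0.95 kg. Origin: centre of the base's underside; z up. Grip it by the flange. Starts standing on its base on the table.
- big_hole (a point): Centre of the 16 mm hole in the big bracket's flange, in mid-thickness: at (-33.5, +20, +48) mm in the bracket's frame. Its axis is the bracket's x.
- small: The small punched bracket, dark steel, 8 mm plate bent to an L: base 55 long (x) x 60 wide (y), flange 75 high over the full 60 mm width along the -x edge (outer face at x = -27.5). Mass 0.3 to 0.55 kg. Origin: centre of the base's underside; z up. Starts standing on its base on the table.
- small_hole (a point): Centre of the 16 mm hole in the small bracket's flange, in mid-thickness: at (-23.5, +12, +48) mm in the bracket's frame. Its axis is the bracket's x.
- tray: Fixed timber tray, 161 (x) x 108 (y) mm; origin: centre of its underside. Floor top 5, wall tops 18 mm above the table. Big compartment (x -75.5 to 7.5, y -49 to 49) at the -x end, where the rod enters; small one x 12.5 to 75.5, y -26 to 42. Each is 4 mm larger all round than its bracket, which lies with its x axis along the tray's x (flange at the compartment's -x end).
- big_place (a point): Point fixed to the tray where the big bracket's hole centre comes when it lies centred in its compartment: (-67.5, 20, 53) mm in the tray's frame.
- small_place (a point): Point fixed to the tray where the small bracket's hole centre comes when it lies centred in its compartment: (20.5, 20, 53) mm in the tray's frame, 88 mm along x from big_place.
- rod: The keeper rod, 0.13 kg: round steel stem 10 mm thick and 120 mm long (last 8 mm tapered) along +x, black square handle 60 long x 18 x 18 mm along -x. Origin on the axis at the shoulder where handle meets stem; z up. It starts lying level on its rest, axis 45 mm above the table. Balance point about 20 mm along the stem.
- rod_tip (a point): Tip of the rod's stem, on its axis, 120 mm along the rod's +x from its origin.
- rest: Fixed dark timber rest; x along the rod, origin on the table under the rod's starting shoulder. 40 mm wide (y), x -15 to 111 mm. Saddles at x -14 to 0 (under the handle's front; cheeks 44 mm high, 26 apart) and x 93 to 107 (under the stem; cheeks 47 mm high, 18 apart). The handle's rear 46 mm overhangs free.
- blank: Bystander: unpunched bracket, dark steel, 8 mm plate bent to an L: base 65 x 75, flange 75 high along its -x edge, no hole. Origin: centre of its underside. Stays where it is.
- can: Bystander: spray can, 64 across, 170 mm tall, standing. Origin: centre of its underside. Stays where it is.
- offcut: Bystander: flat steel offcut 120 x 45 x 10 mm lying on the table, x along its length. Origin: centre of its underside. Stays where it is.
- stack: Fixed pile of nested brackets beyond the tray, an obstacle: 110 wide (its y), x -115 to 58 mm, up to 140 mm tall. Origin on the table under the lowest one.
Not all that is in view belongs to the job. Leave any blue, orange or pink look-alike of the small alone.

How it is judged:
On the way, in this order (a step that is already met when the one before it is completed fails the run):
1. both punched brackets lie flat in their compartments, holes lined up (horizontal distance between big_hole and big_place below 0.009 m and z of big in the frame of tray between 0.002 and 0.008 m and angle between each of big, small's own z axis and vertical below 0.05 rad and horizontal distance between small_hole and small_place below 0.009 m and z of small in the frame of tray between 0.002 and 0.008 m), for 0.2 s.
2. the rod is through both flange holes, handle up against the big bracket (angle between the x axis of rod and the x axis of big, either way round below 0.14 rad and angle between the x axis of rod and the x axis of small, either way round below 0.14 rad and x of rod_tip in the frame of small_hole above 0.01 m and y of rod_tip in the frame of small_hole between -0.009 and 0.009 m and y of rod in the frame of big_hole between -0.009 and 0.009 m and z of rod_tip in the frame of small_hole between -0.009 and 0.009 m and z of rod in the frame of big_hole between -0.009 and 0.009 m and x of rod in the frame of big_hole between -0.016 and 0 m), for 0.1 s.
At the end, for the whole second after the job is handed in: Both punched brackets lie flat (within 0.05 rad) on the floor of their own compartments, each hole within 9 mm of its place; the rod passes through both holes, its tip at least 10 mm past the middle of the small flange and its shoulder within 12 mm of the big bracket's flange; all at rest (all of step 1 and all of step 2 and linear speed of each of big, small, rod below 0.02 m/s); the robot touches nothing.
It fails at once if the unpunched bracket is moved by more than 30 mm (distance of blank from where it was at the start of the episode above 0.03 m).
It fails at once if the spray can is moved by more than 30 mm (distance of can from where it was at the start of the episode above 0.03 m).
It fails at once if the flat offcut is moved by more than 30 mm (distance of offcut from where it was at the start of the episode above 0.03 m).
It fails at once if the big bracket is dropped (falls free of the fingers at over 0.6 m/s) (linear speed of big above 0.6 m/s and contact force between the fingers and big below 0.1 N).
It fails at once if the small bracket is dropped (falls free of the fingers at over 0.6 m/s) (linear speed of small above 0.6 m/s and contact force between the fingers and small below 0.1 N).
It also fails if it takes over 72 s, if anything falls off the work surface, if the arm or the gripper's body presses on something with over 40 N, if the wrist force passes 120 N, or if a joint passes its speed limit or range.

ROBOT

A 6-joint arm with a two-finger parallel gripper is mounted at the origin on the work surface. World frame = base frame: x ahead of the robot, y to its left, z up, the work surface at z = 0. Lengths are in m, angles in rad, forces in N, time in s.
With the tool pointing down it reaches from about 0.325 to 0.775 m from the base axis. Payload 9.3 kg.
Tool frame: the origin (TCP) lies at the very end of the fingers, on their centre line; the grasp point (between the pads) lies 19 mm behind it (robot.grip_point_offset is the distance from the TCP to the grasp point, in m); z points along the fingers, y is the line along which they close (so a half turn about z gives the same grasp; the last joint's range is limited). The gripper opens to 85 mm and grips with 20 to 120 N. Pads are 22 mm wide; open, the fingers measure 114 mm over their backs; the gripper's body (76 mm by 85 mm) begins 54 mm behind the grasp point. The pads swing forward as they close: fully open they stand 13 mm farther back than shut.
Start: joints at [0.967, 0.259, 0.021, 1.334, 0, 1.418], TCP at [0.24, 0.495, 0.231] pointing down, gripper open.
Joint ranges: [-3.04, 3.04], [-0.91, 1.82], [-1.04, 1.36], [-1.92, 1.95], [-1.52, 1.45], [-3.14, 3.14]. Speed limits (rad/s): [2.22, 2.22, 2.79, 3.14, 3.14, 3.14].

INTERFACE

Orientations are given as a unit quaternion [w, x, y, z].
In Python, from cell import status, snapshot, calibration, job, masks_of, robot gives the robot as it stands.
- The arm moves only by the tool apply_moves, never from a script. Its argument "steps" is a list that holds one entry, the list of rows, each a list of 7 numbers: the shift along the world's x, y, z each as a share of 250 mm, from -1 to 1, then the turn, a rotation vector about the world's x, y, z each as a share of 1.5 rad, from -1 to 1, then the opening, from 0 (shut) to 1 (fully open). A call has 1 to 8 rows; each row is the pose to reach, as a shift and turn from the pose commanded when the call began; what a row does not reach only later rows make up. A row lasts 1/10 s, in which the tool goes at most 50 mm and 8.59 degrees, less where a joint would pass 70% of its speed; a pose out of reach is approached as far as the arm can. A call with a number of a shift or a turn outside -1 to 1 is refused whole. A call with a gripper value outside its range is refused whole. The fingers move at their own pace and stop on an object; "squeeze" is the grip in N (left out, the last holds). Time passes only in rows, so rows that repeat a pose let the fingers close. It gives the time, the measured TCP pose, the force, the opening and the grip force at its end, in the units of the state.
- status.sense(): the state, without advancing time (a new reading comes with each control period).
- snapshot(name): name is "scene" or "top"; returns the picture (480x640x3 uint8, red, green, blue); there is no depth.
- calibration(name): a dict with "K" (3x3 intrinsics, pixels), "R" (3x3) and "t" (3): a world point X has camera coordinates R X + t. Camera axes: x right, y down, z forward; pixel columns grow to the right and rows downward; lengths in m; the calibration is good to about 2 mm. A picture is of the moment at which its call begins. calibration takes no time and is no camera call.
- job.sign_off(): hands the job in; it is judged then, once.
Trained networks look in the newest picture that a camera, given by its name, has taken for a name from the list of things; names that differ only in an ending like _2 or _b are one class to them, and where a whole thing is asked for, a point or a joint stands for the part that bears it (a point fixed in the world has none). Each returns a list of dicts, best first, with "p" (0 to 1); they miss things now and then, are a little off and sometimes report something else, mostly with a low value. They report only what shows in the picture. A call takes as long as a camera call. They do not tell look-alikes from the thing itself.
- masks_of(camera, thing): "region" (480x640 bool, what is visible of it) and "rect" ([centre column, centre row, width, height] in pixels, round what is visible of it).
The state is a dict: "time": time; "joint_positions": joint angles; "qvel": joint speeds; "joint_torque": joint torques, N m; "position": TCP position; "ee_rot": TCP orientation; "ft_force": force on the tool from outside, world axes, zero at the start; "torque": the same for the moment, N m; "opening": finger opening in m; "finger_force": force on a finger pad.
Only numpy, scipy, OpenCV 4.12 (cv2) and the standard library are available. Lean on these libraries where they do the work, as an engineer would, in place of code of your own. Each camera call takes 0.05 s, during which the arm holds its last target. There are 200 camera calls.

## Working session

There is one attempt and no reset: what is moved stays moved. The work goes in short steps, Python scripts to look and compute and a tool call to move; the robot and the scene stay as the last step left them, time stands still between calls to the robot, and variables do not carry over. Pictures are saved under pics/ and viewed, at most 10 in all, crops included, and the job is handed in when it is done.

Besides the shell and the picture viewer there is one more tool, called after "Call:" by a JSON object that holds its "api" and its "payload", one argument or row to a line. apply_moves: Moves the arm, as the interface text tells. Shift numbers are shares of 250 mm and turn numbers shares of 1.5 rad, none past 1 either way. Its arguments: {"type":"object","properties":{"steps":{"type":"array","items":{"type":"array","items":{"type":"array","items":{"type":"number","minimum":-1,"maximum":1}}}},"squeeze":{"type":"number"}},"required":["steps"]}

```bash
ls; mkdir -p pics; python3 - <<'E'
from cell import status, snapshot, calibration, masks_of
import cv2,numpy as np
for n in("scene","top"):
    im=snapshot(n); cv2.imwrite(f"pics/{n}0.png",im[:,:,::-1])
    c=calibration(n); print(n,np.round(c["K"],1).tolist(),np.round(c["R"],3).tolist(),np.round(c["t"],3).tolist(), np.round(-np.array(c["R"]).T@c["t"],3))
    for t in["big","small","tray","rod","rest","blank","can","offcut","stack","big_hole","small_hole"]:
        print(t,[(round(d["p"],2),np.round(d["rect"]).tolist()) for d in masks_of(n,t)][:4])
s=status.sense();print(s)
E
```

```text
pics
scene [[493.7, 0.0, 329.8], [0.0, 493.7, 239.8], [0.0, 0.0, 1.0]] [[0.816, 0.579, -0.001], [0.47, -0.663, -0.582], [-0.337, 0.474, -0.813]] [-0.441, -0.236, 1.302] [ 0.91  -0.519  0.921]
big [(0.67, [354.0, 155.0, 46.0, 45.0])]
small [(0.93, [402.0, 204.0, 32.0, 42.0]), (0.77, [452.0, 198.0, 34.0, 42.0]), (0.7, [482.0, 168.0, 31.0, 33.0]), (0.59, [429.0, 244.0, 34.0, 49.0])]
tray [(0.97, [290.0, 336.0, 89.0, 90.0])]
rod [(0.97, [284.0, 219.0, 72.0, 37.0])]
rest [(0.86, [278.0, 233.0, 56.0, 43.0])]
blank [(0.69, [428.0, 146.0, 33.0, 45.0]), (0.47, [165.0, 402.0, 116.0, 110.0])]
can [(0.9, [186.0, 290.0, 49.0, 71.0])]
offcut [(0.73, [356.0, 251.0, 47.0, 47.0])]
stack [(0.81, [165.0, 403.0, 116.0, 114.0]), (0.63, [278.0, 234.0, 59.0, 48.0])]
big_hole [(0.62, [355.0, 155.0, 42.0, 47.0])]
small_hole [(0.82, [425.0, 245.0, 38.0, 50.0]), (0.81, [454.0, 197.0, 34.0, 43.0]), (0.73, [481.0, 166.0, 29.0, 31.0]), (0.56, [401.0, 200.0, 35.0, 41.0])]
top [[449.4, 0.0, 319.0], [0.0, 449.4, 241.6], [0.0, 0.0, 1.0]] [[-0.018, -1.0, 0.006], [-0.994, 0.018, -0.111], [0.111, -0.008, -0.994]] [-0.02
[... 779 characters left out ...]
t_positions': array([9.67432147e-01, 2.58591945e-01, 2.15001751e-02, 1.33368201e+00,
       4.11363617e-05, 1.41821243e+00]), 'qvel': array([ 9.18096925e-05,  5.96613077e-04, -1.06783887e-03, -9.97331019e-04,
       -1.10152086e-04,  1.36959038e-04]), 'joint_torque': array([-2.33527811e-03, -5.55406809e+01,  3.44736278e+01,  1.33780708e-03,
       -2.59723311e-04,  2.46100910e-05]), 'position': array([0.23960556, 0.49507052, 0.23128317]), 'ee_rot': array([-1.49554305e-05,  2.23486653e-01,  9.74706989e-01,  1.80696472e-05]), 'ft_force': array([-0.01859432, -0.44692287,  0.18421712]), 'torque': array([-0.01306236, -0.01421253,  0.00219014]), 'finger_force': 0.0, 'opening': 0.08561785433177255}
```

```bash
python3 - <<'E'
import cv2
a=cv2.imread("pics/scene0.png");b=cv2.imread("pics/top0.png")
cv2.imwrite("pics/sceneA.png",cv2.resize(a[120:390,220:520],None,fx=2.6,fy=2.2,interpolation=cv2.INTER_CUBIC))
cv2.imwrite("pics/topA.png",cv2.resize(b[160:340,150:450],None,fx=2.6,fy=2.6,interpolation=cv2.INTER_CUBIC))
E
```

```text
(no output)
```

View pics/sceneA.png

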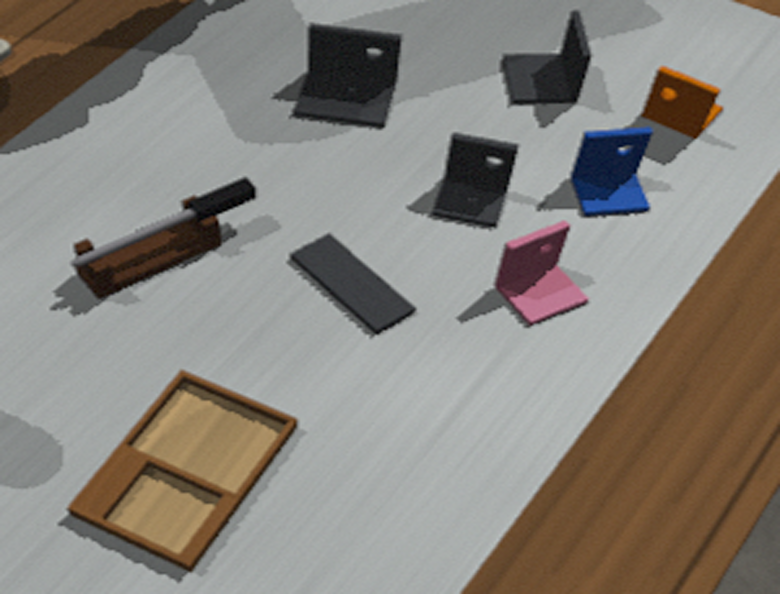

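View pics/topA.png

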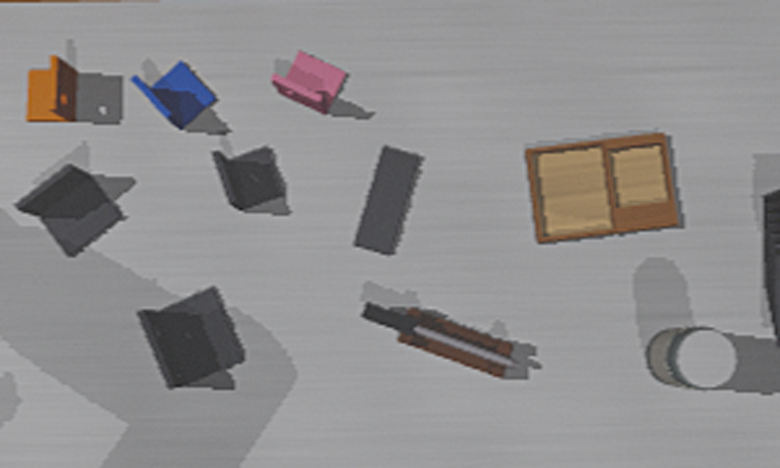

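The scene crop shows these candidates:
- **Big:** dark bracket with a hole at crop (350,75), full-frame pixel (354,155).
- **Blank:** dark bracket with no hole at (545,65), full-frame (428,146).
- **Small:** dark bracket with a hole at (475,180), full-frame (402,204). It is the only steel-coloured one of that size.
- **Look-alikes:** orange, blue and pink, all ignored.

The top view agrees: big (222,291), small (217,196), blank (176,241). Next I'll fit poses by silhouette in both cameras.

```bash
cat > fit.py <<'E'
import numpy as np, cv2
from scipy.optimize import minimize
from cell import calibration
S=4; W={'scene':1,'top':1}
C={n:calibration(n) for n in W}
def proj(n,P):
    c=C[n]; q=(np.asarray(P)@np.array(c["R"]).T+c["t"])@np.array(c["K"]).T
    return q[:,:2]/q[:,2:]
def box(x0,x1,y0,y1,z0,z1): return np.array([[x,y,z] for x in(x0,x1) for y in(y0,y1) for z in(z0,z1)])/1000.
def L(l,w): return [box(-l/2,l/2,-w/2,w/2,0,8),box(-l/2,-l/2+8,-w/2,w/2,0,75)]
M={'big':L(75,90),'small':L(55,60),'blank':L(65,75),'tray':[box(-80.5,80.5,-54,54,0,18)],
 'rod':[box(-60,0,-9,9,-9,9),box(0,112,-4.5,4.5,-4.5,4.5),box(112,120,-3,3,-3,3)],'offcut':[box(-60,60,-22.5,22.5,0,10)]}
def place(P,p):
    c,s=np.cos(p[2]),np.sin(p[2]); return P@np.array([[c,s,0],[-s,c,0],[0,0,1]])+[p[0],p[1],p[3]]
def render(n,parts,p,off,sz):
    im=np.zeros((sz[1]*S,sz[0]*S),np.uint8)
    for P in parts:
        h=cv2.convexHull(proj(n,place(P,p)).astype(np.float32))[:,0]
        q=np.round(((h-off+.5)*S-.5)*16).astype(np.int32)
        cv2.fillConvexPoly(im,q,255,cv2.LINE_AA,4)
    return cv2.resize(im,sz,interpolation=cv2.INTER_AREA)/255.
def fit(name,masks,p0,z,yaws):
    best=None
    wins={n:((lambda r:(np.array([max(r[0]-12,0),max(r[1]-12,0)]),(int(r[2]+24),int(r[3]+24))))(cv2.boundingRect(m.astype(np.uint8)))) for n,m in masks.items()}
    def cost(v):
        p=[v[0],v[1],v[2],z]; e=0
        for n,m in masks.items():
            o,s=wins[n]; sub=m[o[1]:o[1]+s[1],o[0]:o[0]+s[0]].astype(float)
            r=render(n,M[name],p,o,(sub.shape[1],sub.shape[0])); e+=np.abs(r-sub).sum()/sub.sum()
        return e
    for y in yaws:
        x0=np.array([p0[0],p0[1],y])
        r=minimize(cost,x0,method='Nelder-Mead',options=dict(initial_simplex=x0+np.array([[0,0,0],[.015,0,0],[0,.015,0],[0,0,.25]]),xatol=1e-4,fatol=1e-4))
        r=minimize(cost,r.x,method='Nelder-Mead',options=dict(initial_simplex=r.x+np.array([[0,0,0],[.004,0,0],[0,.004,0],[0,0,.06]]),xatol=1e-4,fatol=1e-4))
        if best is None or r.fun<best.fun: best=r
    return best.x,best.fun,[cost_n for cost_n in [best.nit]]
def ray(n,px,z):
    c=C[n];R=np.array(c["R"]);o=-R.T@c["t"];d=R.T@np.linalg.solve(c["K"],[px[0],px[1],1]);return o+d*(z-o[2])/d[2]
E
cat > m1.py <<'E'
import cv2,numpy as np,sys
from fit import *
from cell import snapshot,masks_of
T={'big':((354,155),(222,291),0),'small':((402,204),(217,196),0),'tray':((290,336),(381,232),0),'rod':((284,219),(318,289),.045),'blank':((428,146),(176,241),0),'offcut':((356,251),(297,238),0)}
for n in W: snapshot(n)
for k,(a,b,z) in T.items():
    ms={}
    for n,c in(('scene',a),('top',b)):
        for d in masks_of(n,k):
            if np.hypot(d["rect"][0]-c[0],d["rect"][1]-c[1])<9: ms[n]=np.array(d["region"]);break
    p0=ray('top',b,z+.02)[:2]
    yaws=np.arange(0,2*np.pi,np.pi/4)
    for use in(ms,{n:ms[n] for n in ms if n=='top'},{n:ms[n] for n in ms if n=='scene'}):
        if use:
            x,f,_=fit(k,use,p0,z,yaws); print(k,list(use),np.round(x,4),round(f,3))
E
time python3 m1.py
```

```text
big ['scene', 'top'] [0.4367 0.2475 5.1261] 0.108
big ['top'] [0.4378 0.2483 5.1202] 0.041
big ['scene'] [0.4354 0.247  5.1094] 0.045
small ['scene', 'top'] [0.7162 0.269  5.4526] 1.097
small ['top'] [0.7162 0.269  5.4526] 0.097
small ['scene'] [0.7131 0.2698 0.    ] 1.0
tray ['scene', 'top'] [ 0.5978 -0.2161  1.6789] 0.069
tray ['top'] [ 0.5987 -0.2152  1.6814] 0.038
tray ['scene'] [ 0.5974 -0.2167  1.6769] 0.022
rod ['scene', 'top'] [ 4.4080e-01 -8.0000e-04  4.3525e+00] 0.371
rod ['top'] [ 4.4100e-01 -9.0000e-04  4.3507e+00] 0.141
rod ['scene'] [ 4.4020e-01 -6.0000e-04  4.3555e+00] 0.222
blank ['scene', 'top'] [0.5785 0.384  3.7773] 0.138
blank ['top'] [0.5805 0.3838 3.7932] 0.048
blank ['scene'] [0.5776 0.3842 3.7747] 0.05
offcut ['scene', 'top'] [0.5883 0.0302 2.8411] 0.115
offcut ['top'] [ 0.5884  0.0305 -0.2918] 0.058
offcut ['scene'] [ 0.5882  0.0296 -0.3046] 0.05
real	0m20.045s
user	0m13.772s
sys	0m0.522s
```

```bash
cat > m2.py <<'E'
import cv2,numpy as np
from fit import *
from cell import snapshot
def dark(n,c,r=30,th=75):
    im=snapshot(n).max(axis=2); m=(im<th).astype(np.uint8)
    k,l,s,ct=cv2.connectedComponentsWithStats(m)
    y,x=np.mgrid[:480,:640]; i=np.argmin(np.where(m>0,np.hypot(x-c[0],y-c[1]),1e9)); j=l.flat[i]
    return l==j,s[j]
if __name__=="__main__":
  for th in(60,70,80):
    for k,a,b in(('small',(402,204),(246,229)),('big',(354,155),(222,291))):
        ms={}
        for n,c in(('scene',a),('top',b)):
            ms[n],st=dark(n,c,th=th); print(n,st)
        for use in(ms,{'top':ms['top']},{'scene':ms['scene']}):
            x,f,_=fit(k,use,ray('top',b,.02)[:2],0,np.arange(0,6.28,np.pi/4)); print(th,k,list(use),np.round(x,4),round(f,3))
E
python3 m2.py
```

```text
scene [386 182  33  41 818]
top [235 220  11  21  55]
60 small ['scene', 'top'] [0.5526 0.0774 5.5955] 2.0
60 small ['top'] [0.6125 0.0937 0.5324] 1.0
60 small ['scene'] [0.6171 0.1825 5.0522] 0.26
scene [ 333  132   41   46 1364]
top [206 280  29  29 368]
60 big ['scene', 'top'] [0.4228 0.2567 3.0103] 1.762
60 big ['top'] [0.4267 0.2619 1.7158] 1.262
60 big ['scene'] [0.4373 0.2442 5.1114] 0.141
scene [386 181  33  42 920]
top [234 219  25  22 291]
70 small ['scene', 'top'] [0.6171 0.182  5.07  ] 0.711
70 small ['top'] [0.6154 0.1858 1.8323] 0.457
70 small ['scene'] [0.6168 0.1821 5.0387] 0.121
scene [ 326  131   48   47 1510]
top [203 280  32  29 585]
70 big ['scene', 'top'] [0.4368 0.2445 5.119 ] 0.778
70 big ['top'] [0.428  0.2645 1.7909] 0.432
70 big ['scene'] [0.4371 0.2441 5.1067] 0.084
scene [386 181  33  42 954]
top [232 217  27  24 393]
80 small ['scene', 'top'] [0.6168 0.1815 5.0513] 0.269
80 small ['top'] [0.6164 0.1814 5.0803] 0.178
80 small ['scene'] [0.6168 0.1816 5.0341] 0.085
scene [ 325  131   49   48 1552]
top [203 271  41  39 937]
80 big ['scene', 'top'] [0.4364 0.2441 5.1084] 0.207
80 big ['top'] [0.4363 0.2438 5.1162] 0.114
80 big ['scene'] [0.4369 0.2445 5.1018] 0.089
```

```bash
cat > go.py <<'E'
import sys,numpy as np
from scipy.spatial.transform import Rotation as Ro
from cell import status
def show():
    s=status.sense(); q=s["ee_rot"]; R=Ro.from_quat([q[1],q[2],q[3],q[0]])
    y=R.as_matrix()[:,1]; z=R.as_matrix()[:,2]
    print("t",round(s["time"],2),"pos",np.round(s["position"],4),"yaw",round(np.arctan2(y[1],y[0]),4),"z",np.round(z,3),"F",np.round(s["ft_force"],1),"open",round(s["opening"],4),"grip",round(s["finger_force"],1),"q",np.round(s["joint_positions"],2)); return s,R
def to(x,y,z,yaw):
    s,R=show(); c,d=np.cos(yaw),np.sin(yaw)
    Rt=Ro.from_matrix(np.array([[d,c,0],[-c,d,0],[0,0,-1]]))
    sh=(np.array([x,y,z])-s["position"]); tu=(Rt*R.inv()).as_rotvec()
    print("shift",np.round(sh/.25,3),"turn",np.round(tu/1.5,3),"rows>=",np.linalg.norm(sh)/.05,np.linalg.norm(tu)/.15)
if __name__=="__main__":
    a=[float(v) for v in sys.argv[1:]]
    to(*a) if a else show()
E
python3 go.py 0.4236 0.2768 0.13 1.974
```

```text
t 2.5 pos [0.2396 0.4951 0.2313] yaw 1.12 z [ 0.  0. -1.] F [ 0.   0.3 -0.2] open 0.0855 grip 0.0 q [ 0.97  0.26  0.02  1.33 -0.    1.42]Traceback (most recent call last):
  File "go.py", line 15, in <module>
    to(*a) if a else show()
    ~~^^^^
  File "go.py", line 10, in to
    Rt=Ro.from_matrix(np.array([[d,c,0],[-c,d,0],[0,0,-1]]))
  File "scipy/spatial/transform/_rotation.pyx", line 1143, in scipy.spatial.transform._rotation.Rotation.from_matrix
ValueError: Non-positive determinant (left-handed or null coordinate frame) in rotation matrix 0: [[ 0.9198087  -0.39236712  0.        ]
 [ 0.39236712  0.9198087   0.        ]
 [ 0.          0.         -1.        ]].
```

```bash
sed -i 's/\[\[d,c,0\],\[-c,d,0\]/[[-d,c,0],[c,d,0]/' go.py; python3 go.py 0.4236 0.2768 0.13 1.974
```

```text
t 2.5 pos [0.2396 0.4951 0.2313] yaw 1.12 z [ 0.  0. -1.] F [ 0.   0.3 -0.2] open 0.0855 grip 0.0 q [ 0.97  0.26  0.02  1.33 -0.    1.42]
shift [ 0.736 -0.873 -0.405] turn [-0.     0.     0.569] rows>= 6.057502793325958 5.693388217923554
```

Call:
{"api": "apply_moves", "payload": {
  "steps": [
    [[0.736,-0.873,-0.405,0,0,0.569,1],[0.736,-0.873,-0.405,0,0,0.569,1],[0.736,-0.873,-0.405,0,0,0.569,1],[0.736,-0.873,-0.405,0,0,0.569,1],[0.736,-0.873,-0.405,0,0,0.569,1],[0.736,-0.873,-0.405,0,0,0.569,1],[0.736,-0.873,-0.405,0,0,0.569,1],[0.736,-0.873,-0.405,0,0,0.569,1]]
  ]
}}

```text
time: 3.3
position: [0.4251, 0.2742, 0.1287]
ee_rot: [-0.001, -0.199, 0.98, -0.001]
ft_force: [-0.6, 0.5, 0.5]
opening: 0.0853
finger_force: 0.0
```

```bash
python3 go.py 0.4236 0.2768 0.038 1.974; python3 - <<'E'
from cell import snapshot
import cv2,numpy as np
a=snapshot("scene")[:,:,::-1];b=snapshot("top")[:,:,::-1]
f=lambda i,c,r:cv2.resize(i[c[1]-r:c[1]+r,c[0]-r:c[0]+r],(400,400),interpolation=cv2.INTER_CUBIC)
cv2.imwrite("pics/g1.png",np.hstack([f(a,(354,140),60),f(b,(222,285),50)]))
E
```

```text
t 3.3 pos [0.4251 0.2742 0.1287] yaw 1.9708 z [-0.001 -0.001 -1.   ] F [-0.6  0.5  0.5] open 0.0853 grip 0.0 q [ 0.41  0.24 -0.28  1.06 -0.    0.01]
shift [-0.006  0.01  -0.363] turn [ 0.001 -0.001  0.002] rows>= 1.8146421826059416 0.025181525713413585
```

View pics/g1.png

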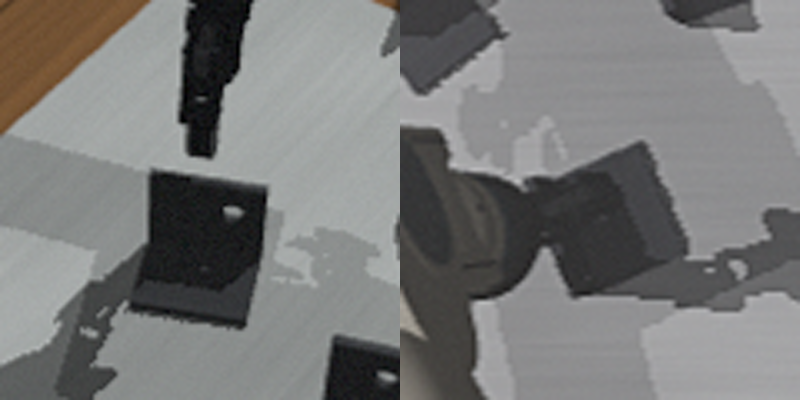

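The gripper is above the flange (left crop, (200,155) over (210,175)). I'll descend and grip.

Call:
{"api": "apply_moves", "payload": {
  "steps": [
    [[0,0,-0.15,0,0,0,1],[0,0,-0.28,0,0,0,1],[0,0,-0.368,0,0,0,1],[0,0,-0.368,0,0,0,1],[0,0,-0.368,0,0,0,0],[0,0,-0.368,0,0,0,0],[0,0,-0.368,0,0,0,0],[0,0,-0.368,0,0,0,0]]
  ],
  "squeeze": 70
}}

```text
time: 4.2
position: [0.4241, 0.2771, 0.039]
ee_rot: [0.001, -0.2, 0.98, 0.0]
ft_force: [-0.4, -0.0, 0.2]
opening: 0.0278
finger_force: 0.0
```

Call:
{"api": "apply_moves", "payload": {
  "steps": [
    [[0,0,0,0,0,0,0],[0,0,0,0,0,0,0],[0,0,0,0,0,0,0],[0,0,0,0,0,0,0]]
  ]
}}

```text
time: 4.6
position: [0.424, 0.2766, 0.0386]
ee_rot: [0.0, -0.2, 0.98, -0.0]
ft_force: [-0.9, -3.4, 5.6]
opening: 0.0071
finger_force: 68.7
```

Call:
{"api": "apply_moves", "payload": {
  "steps": [
    [[0,0,0.04,0,0,0,0],[0,0,0.15,0,0,0,0],[0,0,0.32,0,0,0,0],[0,0,0.5,0,0,0,0],[0.08,-0.18,0.5,0,0,0,0],[0.16,-0.36,0.5,0,0,0,0],[0.24,-0.54,0.5,0,0,0,0],[0.32,-0.7,0.5,0,0,0,0]]
  ]
}}

```text
time: 5.4
position: [0.5034, 0.1, 0.1631]
ee_rot: [-0.001, -0.2, 0.98, 0.0]
ft_force: [1.3, 0.3, -6.8]
opening: 0.0069
finger_force: 69.9
```

```bash
python3 go.py 0.5906 -0.149 0.13 1.679
```

```text
t 5.4 pos [0.5034 0.1    0.1631] yaw 1.9736 z [-0.001  0.    -1.   ] F [ 1.3  0.3 -6.8] open 0.0069 grip 69.9 q [ 0.03  0.23 -0.2   1.15  0.   -0.37]
shift [ 0.349 -0.996 -0.132] turn [-0.    -0.001 -0.196] rows>= 5.317503892448648 1.9643427345812425
```

Call:
{"api": "apply_moves", "payload": {
  "steps": [
    [[0.06,-0.16,0,0,0,-0.05,0],[0.12,-0.34,0,0,0,-0.1,0],[0.18,-0.52,0,0,0,-0.15,0],[0.25,-0.7,0,0,0,-0.196,0],[0.3,-0.86,-0.08,0,0,-0.196,0],[0.348,-1,-0.17,0,0,-0.196,0],[0.348,-1,-0.17,0,0,-0.196,0],[0.348,-1,-0.17,0,0,-0.196,0]]
  ]
}}

```text
time: 6.2
position: [0.5897, -0.1487, 0.1192]
ee_rot: [-0.002, -0.053, 0.999, 0.001]
ft_force: [-0.1, -0.0, -6.4]
opening: 0.007
finger_force: 70.8
```

```bash
python3 go.py; python3 - <<'E'
from cell import snapshot
from fit import *
import cv2,numpy as np
a=np.ascontiguousarray(snapshot("scene")[:,:,::-1]);b=np.ascontiguousarray(snapshot("top")[:,:,::-1])
cv2.imwrite("pics/r_s.png",a);cv2.imwrite("pics/r_t.png",b)
f=lambda i,c,r:cv2.resize(i[c[1]-r:c[1]+r,c[0]-r:c[0]+r],(400,400),interpolation=cv2.INTER_CUBIC)
cv2.imwrite("pics/g2.png",np.hstack([f(a,(290,310),70),f(b,(375,230),50)]))
E
```

```text
t 6.2 pos [ 0.5897 -0.1487  0.1192] yaw 1.6776 z [-0.003  0.002 -1.   ] F [-0.1 -0.  -6.4] open 0.007 grip 70.8 q [-0.39  0.41 -0.04  1.12  0.   -0.49]
```

View pics/g2.png

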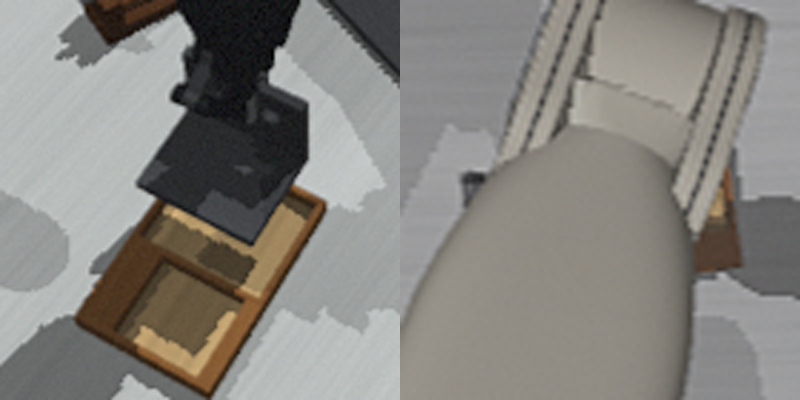

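In the scene crop, the bracket hangs level above the big compartment: base corners at (140,183) and (253,243), flange's right edge at column 308. The arm blocks the top view, so I'll measure with the scene camera only.

```bash
cat > held.py <<'E'
import sys
from fit import *
from go import show
from cell import snapshot
def held(name,lx,w,zoff,trayp,fl):
    """fit in-hand bracket offset along its y (and x) using scene silhouette edges of base front part"""
    s,R=show(); y=R.as_matrix()[:,1]; yaw=np.arctan2(y[1],y[0])+np.pi; T=s["position"]
    im=snapshot("scene").max(axis=2).astype(float); g=cv2.GaussianBlur(im,(0,0),.7)
    base=np.array([[lx/2,-w/2,0],[lx/2,w/2,0],[lx/2,-w/2,8],[-lx/2+8,-w/2,8],[-lx/2+12,w/2,0]])/1000
    def pts(dx,dy,dyaw=0):
        p=[0,0,yaw+dyaw,0]; o=place(np.array([[-fl/1000,0,0]]),p)[0]
        P=base+np.array([dx,dy,0]); return proj("scene",place(P,[T[0]-o[0],T[1]-o[1],yaw+dyaw,T[2]-zoff]))
    def edge(a,b):  # mean step strength, outside minus inside
        t=np.linspace(.12,.88,40)[:,None]; q=a+(b-a)*t; n=np.array([-(b-a)[1],(b-a)[0]]);n/=np.linalg.norm(n)
        S=lambda d:cv2.remap(g.astype(np.float32),(q+n*d)[:,0].astype(np.float32),(q+n*d)[:,1].astype(np.float32),1).ravel()
        return abs(np.mean(S(1.)-S(-1.)))
    best=[]
    for dx in np.arange(-6,6.1,.5):
        for dy in np.arange(-8,8.1,.5):
            for dw in(-.04,-.02,0,.02,.04):
                p=pts(dx/1e3,dy/1e3,dw); best.append((edge(p[0],p[1])+edge(p[2],p[3])+edge(p[1],p[4]),dx,dy,dw,))
    best.sort(reverse=True); print(np.round(best[:8],2))
    p=pts(best[0][1]/1e3,best[0][2]/1e3,best[0][3]); print(np.round(p,1).tolist(), "nominal",np.round(pts(0,0),1).tolist())
if __name__=="__main__":
    if sys.argv[1]=="big": held("big",75,90,.0386,None,-33.5*-1)
    else: held("small",55,60,.0386,None,23.5)
E
sed -i 's/,-33.5\*-1)/,33.5)/' held.py; python3 held.py big
python3 - <<'E'
from fit import *
x=place(box(-80.5,80.5,-54,54,18,18)[::2],[.5978,-.2161,4.8205,0]); print("tray pred px",np.round(proj("scene",x),1).tolist())
E
```

```text
t 6.3 pos [ 0.5903 -0.1475  0.1207] yaw 1.6799 z [-0.001  0.001 -1.   ] F [ 1.1 -0.8 -6.6] open 0.0072 grip 70.8 q [-0.38  0.41 -0.04  1.12  0.   -0.49]
[[ 2.4179e+02 -1.0000e+00  0.0000e+00  0.0000e+00]
 [ 2.4156e+02 -5.0000e-01  0.0000e+00  0.0000e+00]
 [ 2.3938e+02 -1.0000e+00  1.0000e+00 -2.0000e-02]
 [ 2.3871e+02 -1.0000e+00  5.0000e-01 -2.0000e-02]
 [ 2.3837e+02 -5.0000e-01  1.0000e+00 -2.0000e-02]
 [ 2.3810e+02 -1.0000e+00  5.0000e-01  0.0000e+00]
 [ 2.3767e+02 -5.0000e-01  5.0000e-01  0.0000e+00]
 [ 2.3752e+02 -1.0000e+00 -5.0000e-01  0.0000e+00]]
[[268.1, 304.6], [308.7, 325.5], [267.7, 302.6], [286.4, 276.1], [325.3, 299.3]] nominal [[267.8, 305.0], [308.4, 325.9], [267.4, 303.0], [286.2, 276.5], [325.1, 299.7]]
tray pred px [[289.0, 287.1], [333.9, 309.5], [245.0, 350.1], [292.5, 376.5]]
```

Grip offset is about 0 and the camera and robot agree. Lowering now.

Call:
{"api": "apply_moves", "payload": {
  "steps": [
    [[0,0,-0.08,0,0,0,0],[0,0,-0.16,0,0,0,0],[0,0,-0.21,0,0,0,0],[0,0,-0.24,0,0,0,0],[0,0,-0.265,0,0,0,0],[0,0,-0.285,0,0,0,0],[0,0,-0.296,0,0,0,0],[0,0,-0.296,0,0,0,0]]
  ]
}}

```text
time: 7.15
position: [0.5906, -0.1482, 0.0465]
ee_rot: [-0.0, -0.054, 0.999, 0.0]
ft_force: [0.7, 0.2, -7.0]
opening: 0.0071
finger_force: 70.7
```

Call:
{"api": "apply_moves", "payload": {
  "steps": [
    [[0,0,-0.006,0,0,0,0],[0,0,-0.012,0,0,0,0],[0,0,-0.012,0,0,0,0]]
  ]
}}

```text
time: 7.45
position: [0.5908, -0.1483, 0.0437]
ee_rot: [0.0, -0.054, 0.999, -0.0]
ft_force: [0.4, 0.0, -6.6]
opening: 0.0067
finger_force: 71.0
```

Call:
{"api": "apply_moves", "payload": {
  "steps": [
    [[0,0,-0.004,0,0,0,0],[0,0,-0.008,0,0,0,0],[0,0,-0.008,0,0,0,0]]
  ]
}}

```text
time: 7.75
position: [0.5908, -0.1483, 0.0436]
ee_rot: [0.001, -0.054, 0.999, -0.0]
ft_force: [-6.3, 2.2, 12.5]
opening: 0.0072
finger_force: 73.8
```

Call:
{"api": "apply_moves", "payload": {
  "steps": [
    [[0,0,0,0,0,0,0.5],[0,0,0,0,0,0,0.5],[0,0,0,0,0,0,0.5],[0,0,0,0,0,0,0.5],[0,0,0.15,0,0,0,0.5],[0,0,0.35,0,0,0,0.6],[0,0,0.55,0,0,0,1],[0,0.2,0.6,0,0,0,1]]
  ]
}}

```text
time: 8.55
position: [0.5929, -0.1038, 0.1965]
ee_rot: [0.004, -0.052, 0.999, -0.002]
ft_force: [1.5, 0.6, -0.1]
opening: 0.0782
finger_force: 0.0
```

```bash
python3 go.py 0.6090 0.2037 0.13 1.908
```

```text
t 8.55 pos [ 0.5929 -0.1038  0.1965] yaw 1.6741 z [ 0.008 -0.004 -1.   ] F [ 1.5  0.6 -0.1] open 0.0782 grip 0.0 q [-0.31  0.35  0.07  1.28 -0.   -0.42]
shift [ 0.064  1.23  -0.266] turn [0.002 0.005 0.156] rows>= 6.300407712693692 1.5601745382872625
```

Call:
{"api": "apply_moves", "payload": {
  "steps": [
    [[0.03,0.2,0,0,0,0.07,1],[0.07,0.4,0,0,0,0.14,1],[0.07,0.6,0,0,0,0.152,1],[0.07,0.8,0,0,0,0.152,1],[0.074,1,0,0,0,0.152,1]]
  ]
}}

```text
time: 9.05
position: [0.6089, 0.1508, 0.1912]
ee_rot: [0.0, -0.168, 0.986, -0.0]
ft_force: [0.4, -0.1, -0.1]
opening: 0.0854
finger_force: 0.0
```

Call:
{"api": "apply_moves", "payload": {
  "steps": [
    [[0,0.15,-0.1,0,0,0,1],[0,0.211,-0.25,0,0,0,1],[0,0.211,-0.25,0,0,0,1],[0,0.211,-0.25,0,0,0,1]]
  ]
}}

```text
time: 9.45
position: [0.6088, 0.2014, 0.1285]
ee_rot: [-0.001, -0.168, 0.986, -0.0]
ft_force: [0.4, -0.6, -0.6]
opening: 0.0855
finger_force: 0.0
```

```bash
python3 go.py 0.6090 0.2037 0.0386 1.908;  python3 - <<'E'
from cell import snapshot
import cv2,numpy as np
a=snapshot("scene")[:,:,::-1];b=snapshot("top")[:,:,::-1]
f=lambda i,c,r:cv2.resize(i[c[1]-r:c[1]+r,c[0]-r:c[0]+r],(400,400),interpolation=cv2.INTER_CUBIC)
cv2.imwrite("pics/g3.png",np.hstack([f(a,(402,190),50),f(a,(290,315),60)]))
E
```

```text
t 9.45 pos [0.6088 0.2014 0.1285] yaw 1.9082 z [-0.002 -0.001 -1.   ] F [ 0.4 -0.6 -0.6] open 0.0855 grip 0.0 q [ 0.19  0.46  0.06  1.17 -0.   -0.15]
shift [ 0.001  0.009 -0.36 ] turn [ 0.    -0.001 -0.   ] rows>= 1.7984772407923288 0.011200437192723747
```

View pics/g3.png

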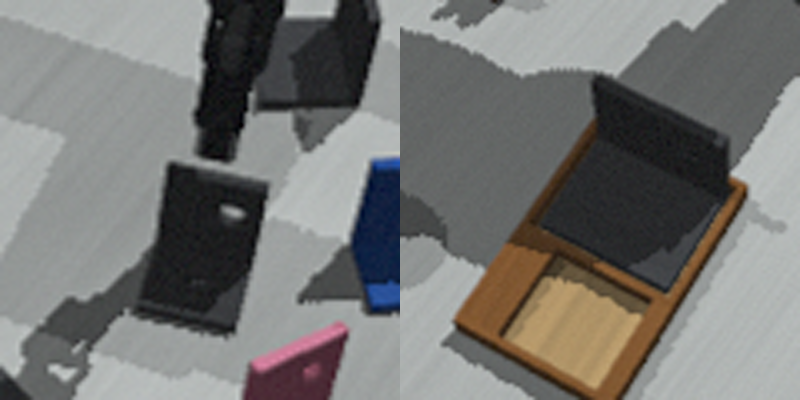

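Big bracket sits flat in its compartment (right crop). The left crop confirms the dark punched small bracket, hole at (233,212), is under the gripper. Gripping it now.

Call:
{"api": "apply_moves", "payload": {
  "steps": [
    [[0,0,-0.15,0,0,0,1],[0,0,-0.28,0,0,0,1],[0,0,-0.36,0,0,0,1],[0,0,-0.36,0,0,0,1],[0,0,-0.36,0,0,0,0],[0,0,-0.36,0,0,0,0],[0,0,-0.36,0,0,0,0],[0,0,-0.36,0,0,0,0]]
  ],
  "squeeze": 70
}}

```text
time: 10.35
position: [0.6096, 0.2016, 0.0398]
ee_rot: [0.001, -0.168, 0.986, 0.0]
ft_force: [-0.3, 0.0, -0.5]
opening: 0.0283
finger_force: 0.0
```

Call:
{"api": "apply_moves", "payload": {
  "steps": [
    [[0,0,0,0,0,0,0],[0,0,0,0,0,0,0],[0,0,0,0,0,0,0],[0,0,0,0,0,0,0]]
  ]
}}

```text
time: 10.75
position: [0.6093, 0.2018, 0.0393]
ee_rot: [0.0, -0.168, 0.986, 0.0]
ft_force: [-1.3, 0.3, 6.0]
opening: 0.0073
finger_force: 69.3
```

Call:
{"api": "apply_moves", "payload": {
  "steps": [
    [[0,0,0.04,0,0,0,0],[0,0,0.15,0,0,0,0],[0,0,0.32,0,0,0,0],[0,-0.1,0.5,0,0,-0.03,0],[0,-0.3,0.52,0,0,-0.08,0],[0,-0.5,0.52,0,0,-0.12,0],[0,-0.7,0.52,0,0,-0.153,0],[0,-0.88,0.52,0,0,-0.153,0]]
  ]
}}

```text
time: 11.55
position: [0.6085, -0.0205, 0.1689]
ee_rot: [-0.0, -0.053, 0.999, -0.0]
ft_force: [1.0, -0.7, -4.0]
opening: 0.0074
finger_force: 68.8
```

Call:
{"api": "apply_moves", "payload": {
  "steps": [
    [[0,-0.2,0,0,0,0,0],[0,-0.4,0,0,0,0,0],[0,-0.6,0,0,0,0,0],[0,-0.77,0,0,0,0,0],[-0.005,-0.87,-0.08,0,0,0,0],[-0.005,-0.87,-0.12,0,0,0,0],[-0.005,-0.87,-0.12,0,0,0,0],[-0.005,-0.87,-0.12,0,0,0,0]]
  ]
}}

```text
time: 12.35
position: [0.6077, -0.235, 0.1388]
ee_rot: [-0.0, -0.054, 0.999, 0.0]
ft_force: [0.9, 0.3, -2.5]
opening: 0.007
finger_force: 68.8
```

```bash
sed -i 's/60,.0386/60,.0393/' held.py; python3 held.py small; python3 go.py 0.608 -0.2356 0.0443 1.679
```

```text
t 12.35 pos [ 0.6077 -0.235   0.1388] yaw 1.6787 z [-0.001  0.001 -1.   ] F [ 0.9  0.3 -2.5] open 0.007 grip 68.8 q [-0.5   0.47  0.1   1.21  0.   -0.61]
[[ 2.0461e+02 -5.0000e-01  5.0000e-01  2.0000e-02]
 [ 2.0457e+02 -5.0000e-01  1.5000e+00  0.0000e+00]
 [ 2.0405e+02 -1.0000e+00  1.5000e+00  0.0000e+00]
 [ 2.0389e+02 -5.0000e-01  1.0000e+00  0.0000e+00]
 [ 2.0353e+02 -1.0000e+00  2.0000e+00 -2.0000e-02]
 [ 2.0331e+02 -1.0000e+00  1.0000e+00  0.0000e+00]
 [ 2.0328e+02 -5.0000e-01  2.0000e+00 -2.0000e-02]
 [ 2.0291e+02 -1.0000e+00  5.0000e-01  2.0000e-02]]
[[257.0, 336.1], [285.7, 350.9], [256.5, 334.2], [270.5, 313.2], [298.0, 331.1]] nominal [[256.3, 335.7], [284.6, 351.0], [255.8, 333.8], [270.3, 313.1], [297.3, 331.4]]
t 12.4 pos [ 0.6081 -0.2349  0.1394] yaw 1.6793 z [ 0.  0. -1.] F [-0.1  0.4 -4. ] open 0.0071 grip 68.8 q [-0.5   0.47  0.11  1.21  0.   -0.61]
shift [-0.    -0.003 -0.38 ] turn [-0.  0. -0.] rows>= 1.9011193485972295 0.0027917811399424766
```

Call:
{"api": "apply_moves", "payload": {
  "steps": [
    [[-0.005,-0.002,-0.12,0,0,0,0],[-0.005,-0.002,-0.22,0,0,0,0],[-0.005,-0.002,-0.28,0,0,0,0],[-0.005,-0.002,-0.32,0,0,0,0],[-0.005,-0.002,-0.345,0,0,0,0],[-0.005,-0.002,-0.36,0,0,0,0],[-0.005,-0.002,-0.37,0,0,0,0],[-0.005,-0.002,-0.37,0,0,0,0]]
  ]
}}

```text
time: 13.2
position: [0.6068, -0.2365, 0.0465]
ee_rot: [0.0, -0.054, 0.999, -0.0]
ft_force: [0.1, -0.1, -4.0]
opening: 0.007
finger_force: 68.8
```

Call:
{"api": "apply_moves", "payload": {
  "steps": [
    [[0,0,-0.005,0,0,0,0],[0,0,-0.01,0,0,0,0],[0,0,-0.01,0,0,0,0]]
  ]
}}

```text
time: 13.5
position: [0.6068, -0.2366, 0.0443]
ee_rot: [0.0, -0.054, 0.999, -0.0]
ft_force: [-1.0, 0.2, 1.2]
opening: 0.0068
finger_force: 69.5
```

Call:
{"api": "apply_moves", "payload": {
  "steps": [
    [[0,0,-0.004,0,0,0,0.5],[0,0,-0.004,0,0,0,0.5],[0,0,-0.004,0,0,0,0.5],[0,0,-0.004,0,0,0,0.5],[0,0,0.15,0,0,0,0.5],[0,0,0.35,0,0,0,0.6],[0,0,0.55,0,0,0,1],[-0.05,0.2,0.6,0,0,0,1]]
  ]
}}

```text
time: 14.3
position: [0.5978, -0.1938, 0.1985]
ee_rot: [0.004, -0.051, 0.999, -0.003]
ft_force: [1.3, 0.1, -0.3]
opening: 0.0777
finger_force: 0.0
```

```bash
python3 go.py 0.4538 0.0338 0.15 2.782
```

```text
t 14.3 pos [ 0.5978 -0.1938  0.1985] yaw 1.6736 z [ 0.009 -0.005 -1.   ] F [ 1.3  0.1 -0.3] open 0.0777 grip 0.0 q [-0.45  0.4   0.14  1.31 -0.   -0.55]
shift [-0.576  0.91  -0.194] turn [-0.     0.007  0.739] rows>= 5.473345139057822 7.389573426392699
```

Call:
{"api": "apply_moves", "payload": {
  "steps": [
    [[-0.08,0.14,0,0,0,0.09,1],[-0.16,0.28,0,0,0,0.18,1],[-0.26,0.44,0,0,0,0.28,1],[-0.36,0.6,0,0,0,0.38,1],[-0.46,0.75,0,0,0,0.48,1],[-0.56,0.885,-0.1,0,0,0.58,1],[-0.56,0.885,-0.17,0,0,0.68,1],[-0.56,0.885,-0.17,0,0,0.735,1]]
  ]
}}

```text
time: 15.1
position: [0.4529, 0.0332, 0.149]
ee_rot: [-0.001, -0.572, 0.82, 0.001]
ft_force: [-0.4, 0.7, -0.2]
opening: 0.0852
finger_force: 0.0
```

```bash
cat > m3.py <<'E'
from fit import *
from m2 import dark
from cell import snapshot,masks_of
import cv2,numpy as np
im=np.ascontiguousarray(snapshot("scene")[:,:,::-1]);tp=np.ascontiguousarray(snapshot("top")[:,:,::-1])
cv2.imwrite("pics/s4.png",im);cv2.imwrite("pics/t4.png",tp)
Rz=np.array([[np.cos(4.8205),-np.sin(4.8205)],[np.sin(4.8205),np.cos(4.8205)]])
for k,d0,z in(('big',(-.034,0),.005),('small',(.044,.008),.005),('tray',(0,0),0)):
    w=np.array([.5978,-.2161])+Rz@d0
    for n in W:
        c=proj(n,[[w[0],w[1],.03]])[0]
        for d in masks_of(n,k):
            if np.hypot(*(np.array(d["rect"][:2])-c))<14:
                x,f,_=fit(k,{n:np.array(d["region"])},w,z,[4.82,4.7,4.95]); rel=Rz.T@(x[:2]-[.5978,-.2161])-d0
                print(k,n,round(d["p"],2),np.round(x,4),"err in tray frame mm",np.round(rel*1e3,1),"yaw",round(x[2]-4.8205,3),round(f,3)); break
f=lambda i,c,r:cv2.resize(i[c[1]-r:c[1]+r,c[0]-r:c[0]+r],(400,400),interpolation=cv2.INTER_CUBIC)
cv2.imwrite("pics/g4.png",np.hstack([f(im,(290,315),60),f(tp,(375,235),40)]))
E
python3 go.py; python3 m3.py
```

```text
t 15.1 pos [0.4529 0.0332 0.149 ] yaw 2.7885 z [-0.002  0.    -1.   ] F [-0.4  0.7 -0.2] open 0.0852 grip 0.0 q [-0.11  0.14 -0.35  1.08 -0.   -1.33]
big scene 0.59 [ 0.5931 -0.179   4.8171] err in tray frame mm [-3.4 -0.7] yaw -0.003 0.128
big top 0.56 [ 0.5947 -0.1799  4.8335] err in tray frame mm [-2.4  0.9] yaw 0.013 0.079
small scene 0.87 [ 0.6098 -0.2586  4.8074] err in tray frame mm [-0.5 -0.7] yaw -0.013 0.059
small top 0.92 [ 0.6113 -0.2571  4.8309] err in tray frame mm [-1.8  1. ] yaw 0.01 0.06
tray scene 0.89 [ 0.5981 -0.2179  4.8178] err in tray frame mm [1.8 0.1] yaw -0.003 1.649
tray top 0.95 [ 0.5978 -0.2142  4.8176] err in tray frame mm [-1.9  0.2] yaw -0.003 1.498
```

View pics/g4.png

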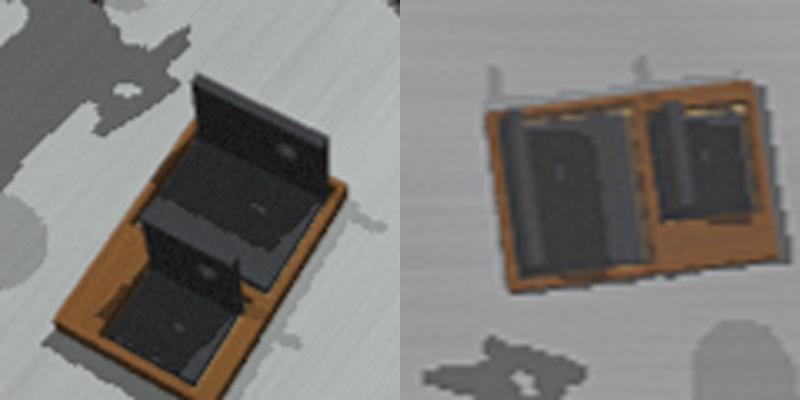

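Both brackets lie flat in their compartments, holes aligned within about 1 mm. Now the rod.

Call:
{"api": "apply_moves", "payload": {
  "steps": [
    [[0,0,-0.18,0,0,0,1],[0,0,-0.34,0,0,0,1],[0,0,-0.45,0,0,0,1],[0,0,-0.498,0,0,0,1],[0,0,-0.498,0,0,0,1],[0,0,-0.498,0,0,0,0],[0,0,-0.498,0,0,0,0],[0,0,-0.498,0,0,0,0]]
  ],
  "squeeze": 60
}}

```text
time: 16.3
position: [0.4555, 0.0318, 0.0269]
ee_rot: [0.001, -0.569, 0.823, -0.001]
ft_force: [-0.1, -0.1, 0.8]
opening: 0.0439
finger_force: 0.0
```

Call:
{"api": "apply_moves", "payload": {
  "steps": [
    [[0,0,0,0,0,0,0],[0,0,0,0,0,0,0],[0,0,0,0,0,0,0],[0,0,0,0,0,0,0]]
  ]
}}

```text
time: 16.7
position: [0.4551, 0.0319, 0.0265]
ee_rot: [0.0, -0.569, 0.823, -0.0]
ft_force: [-1.9, 0.1, 5.0]
opening: 0.0171
finger_force: 61.3
```

```bash
python3 go.py
```

```text
t 16.7 pos [0.4551 0.0319 0.0265] yaw 2.7805 z [ 0.001 -0.    -1.   ] F [-1.9  0.1  5. ] open 0.0171 grip 61.3 q [-0.11  0.26 -0.55  0.76 -0.   -1.32]
```

Call:
{"api": "apply_moves", "payload": {
  "steps": [
    [[0,0,0.06,0,0,0,0],[0,0,0.2,0,0,0,0],[0,0,0.374,0,0,0,0],[0.14,0.02,0.374,0,0,0.08,0],[0.28,0.04,0.374,0,0,0.16,0],[0.42,0.06,0.374,0,0,0.24,0],[0.538,0.082,0.374,0,0,0.311,0],[0.538,0.082,0.374,0,0,0.311,0]]
  ]
}}

```text
time: 17.5
position: [0.5923, 0.0528, 0.1186]
ee_rot: [-0.0, 0.745, -0.667, 0.0]
ft_force: [0.0, -0.6, -0.9]
opening: 0.0169
finger_force: 60.2
```

Call:
{"api": "apply_moves", "payload": {
  "steps": [
    [[0,0,0,0,0,0,0],[0,0,0,0,0,0,0]]
  ]
}}

```text
time: 17.7
position: [0.5883, 0.0524, 0.1192]
ee_rot: [0.0, 0.743, -0.669, -0.0]
ft_force: [0.4, 0.3, -2.2]
opening: 0.0167
finger_force: 60.2
```

```bash
cat > m4.py <<'E'
from fit import *
from go import show
from cell import snapshot,masks_of
import cv2,numpy as np,sys
s,R=show(); ty=R.as_matrix()[:,1]; T=s["position"]; yaw=np.arctan2(ty[1],ty[0])+np.pi/2
ax=np.array([np.cos(yaw),np.sin(yaw),0]); lat=np.array([-ax[1],ax[0],0]); g=T+[0,0,.0185]
vis=[]
for n in W:
    im=np.ascontiguousarray(snapshot(n)[:,:,::-1]); gray=im.max(axis=2).astype(np.float32)
    # sample across the stem at stations, find edges-midpoint via profile
    out=[]
    for sx in(.03,.05,.07,.09,.105):
        c=proj(n,[g+ax*(sx+.0356)])[0]; a=proj(n,[g+ax*(sx+.0456)])[0]; d=(a-c)/np.linalg.norm(a-c); nn=np.array([-d[1],d[0]])
        t=np.arange(-8,8.01,.25); q=c+nn*t[:,None]
        pr=np.mean([cv2.remap(gray,(q+d*k)[:,0].astype(np.float32),(q+d*k)[:,1].astype(np.float32),1).ravel() for k in(-1,0,1)],axis=0)
        out.append(pr); 
        if sx in(.03,.105): print(n,sx,np.round(c,1),np.round(pr[::2]).astype(int).tolist(),"normal",np.round(nn,2))
    tip=proj(n,[g+ax*(.1556)])[0]; sh=proj(n,[g+ax*.0356])[0]; print(n,"pred shoulder",sh,"tip",tip)
    m=np.round((tip+sh)/2).astype(int); r=32
    o=np.clip(m-r,0,[640-2*r,480-2*r]); vis.append(cv2.resize(im[o[1]:o[1]+2*r,o[0]:o[0]+2*r],(400,400),interpolation=cv2.INTER_CUBIC))
    for p in(sh,tip): cv2.drawMarker(vis[-1],tuple(np.round((p-o+.5)*400/(2*r)).astype(int).tolist()),(0,0,255),0,14,1)
cv2.imwrite(sys.argv[1],np.hstack(vis))
E
python3 m4.py pics/g5.png
```

```text
t 17.7 pos [0.5883 0.0524 0.1192] yaw -3.0372 z [-0.001  0.    -1.   ] F [ 0.4  0.3 -2.2] open 0.0167 grip 60.2 q [-0.05  0.38 -0.09  1.1   0.   -1.73]
scene 0.03 [348.5 225.9] [160, 160, 160, 160, 161, 162, 163, 161, 159, 149, 125, 98, 73, 64, 67, 73, 78, 78, 79, 84, 102, 126, 150, 160, 160, 158, 158, 158, 157, 157, 156, 156, 155] normal [-0.83 -0.56]
scene 0.105 [330.1 253.1] [175, 176, 179, 182, 186, 187, 186, 186, 184, 178, 162, 126, 87, 63, 62, 70, 76, 79, 80, 84, 98, 126, 158, 180, 187, 186, 185, 185, 185, 185, 185, 185, 184] normal [-0.83 -0.56]
scene pred shoulder [355.51591211 215.62764475] tip [326.19619148 258.84400265]
top 0.03 [312. 228.] [96, 91, 88, 97, 108, 112, 116, 132, 147, 141, 135, 118, 99, 89, 80, 87, 96, 86, 75, 99, 129, 147, 158, 159, 158, 158, 158, 159, 159, 159, 159, 160, 160] normal [0.12 0.99]
top 0.105 [339.6 224.6] [161, 161, 161, 161, 162, 163, 167, 160, 130, 109, 106, 101, 88, 78, 78, 80, 88, 92, 85, 81, 91, 100, 101, 105, 111, 111, 105, 102, 101, 101, 102, 102, 102] normal [0.12 0.99]
top pred shoulder [301.00106637 229.30903746] tip [345.11338948 223.95080306]
```

View pics/g5.png

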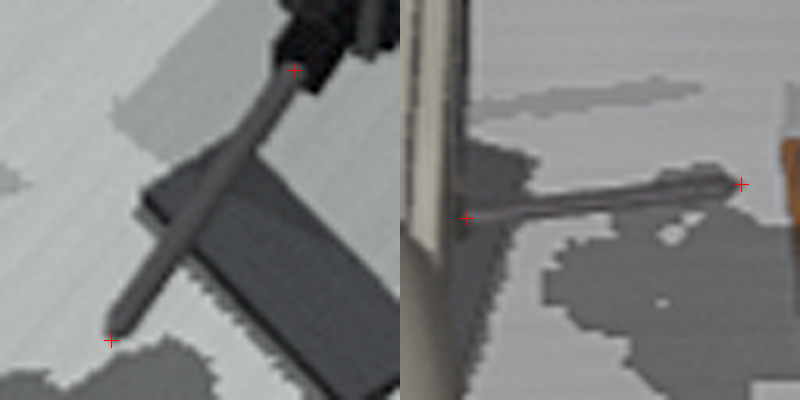

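Predicted shoulder and tip (red crosses at (295,70)→(110,340) on the left, (465,218)→(741,184) on the right) lie on the rod's axis. So the rod is straight and level in the hand, about 3 mm back along its axis. Descending to hole height.

Call:
{"api": "apply_moves", "payload": {
  "steps": [
    [[0,0,-0.12,0,0,0,0],[0,0,-0.24,0,0,0,0],[0,0,-0.34,0,0,0,0],[0,0,-0.34,0,0,0,0],[0,0,-0.34,0,0,0,0]]
  ]
}}

```text
time: 18.3
position: [0.5891, 0.0523, 0.0352]
ee_rot: [0.0, 0.743, -0.669, -0.0]
ft_force: [0.1, 0.2, -1.2]
opening: 0.0169
finger_force: 60.2
```

```bash
python3 go.py 0.5895 0.0524 0.0345 -3.036
```

```text
t 18.3 pos [0.5891 0.0523 0.0352] yaw -3.0365 z [-0.  0. -1.] F [ 0.1  0.2 -1.2] open 0.0169 grip 60.2 q [-0.05  0.45 -0.22  0.91  0.   -1.73]
shift [ 0.002  0.    -0.003] turn [-0. -0.  0.] rows>= 0.01572961990063469 0.003632448185925307
```

Call:
{"api": "apply_moves", "payload": {
  "steps": [
    [[0.009,-0.06,-0.002,0,0,0,0],[0.014,-0.11,-0.002,0,0,0,0],[0.018,-0.15,-0.002,0,0,0,0],[0.021,-0.18,-0.002,0,0,0,0],[0.024,-0.21,-0.002,0,0,0,0],[0.027,-0.24,-0.002,0,0,0,0],[0.027,-0.24,-0.002,0,0,0,0]]
  ]
}}

```text
time: 19.0
position: [0.5962, -0.0086, 0.0339]
ee_rot: [0.0, 0.743, -0.669, 0.0]
ft_force: [0.0, -0.4, -0.9]
opening: 0.0166
finger_force: 60.2
```

```bash
python3 go.py
```

```text
t 19.0 pos [ 0.5962 -0.0086  0.0339] yaw -3.0372 z [-0. -0. -1.] F [ 0.  -0.4 -0.9] open 0.0166 grip 60.2 q [-0.15  0.46 -0.21  0.91 -0.   -1.83]
```

Call:
{"api": "apply_moves", "payload": {
  "steps": [
    [[0.008,-0.08,0,0,0,0,0],[0.017,-0.16,0,0,0,0,0],[0.024,-0.23,0,0,0,0,0],[0.028,-0.265,0,0,0,0,0],[0.031,-0.29,0,0,0,0,0],[0.034,-0.315,0,0,0,0,0],[0.036,-0.34,0,0,0,0,0],[0.036,-0.34,0,0,0,0,0]]
  ]
}}

```text
time: 19.8
position: [0.6052, -0.093, 0.0339]
ee_rot: [0.0, 0.743, -0.669, 0.0]
ft_force: [0.1, -0.6, -2.1]
opening: 0.0171
finger_force: 60.3
```

```bash
python3 go.py
```

```text
t 19.8 pos [ 0.6052 -0.093   0.0339] yaw -3.0365 z [ 0. -0. -1.] F [ 0.1 -0.6 -2.1] open 0.0171 grip 60.3 q [-0.29  0.48 -0.16  0.93 -0.   -1.97]
```

Call:
{"api": "apply_moves", "payload": {
  "steps": [
    [[0.002,-0.02,0,0,0,0,0],[0.004,-0.036,0,0,0,0,0],[0.004,-0.044,0,0,0,0,0],[0.005,-0.048,0,0,0,0,0]]
  ]
}}

```text
time: 20.2
position: [0.6063, -0.1048, 0.0339]
ee_rot: [0.0, 0.743, -0.669, -0.0]
ft_force: [0.5, -0.8, -1.1]
opening: 0.017
finger_force: 60.3
```

Call:
{"api": "apply_moves", "payload": {
  "steps": [
    [[0,-0.004,0,0,0,0,0],[0.001,-0.008,0,0,0,0,0],[0.001,-0.008,0,0,0,0,0]]
  ]
}}

```text
time: 20.5
position: [0.6065, -0.1061, 0.0339]
ee_rot: [-0.0, 0.744, -0.669, -0.0]
ft_force: [0.5, 3.7, -1.4]
opening: 0.0174
finger_force: 60.3
```

```bash
python3 - <<'E'
from cell import snapshot
import cv2,numpy as np
a=snapshot("scene")[:,:,::-1];b=snapshot("top")[:,:,::-1]
f=lambda i,c,r:cv2.resize(i[c[1]-r:c[1]+r,c[0]-r:c[0]+r],(400,400),interpolation=cv2.INTER_CUBIC)
cv2.imwrite("pics/g6.png",np.hstack([f(a,(295,300),60),f(b,(365,235),45)]))
E
```

```text
(no output)
```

View pics/g6.png

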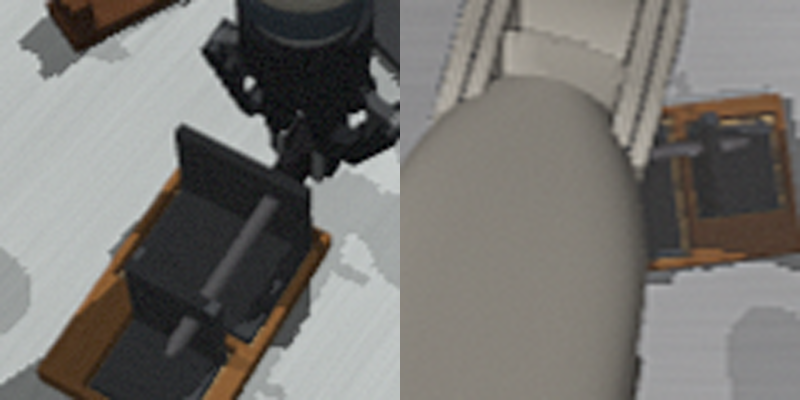

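The rod is through both flanges: the stem shows from (275,205) to (170,350), with the handle at the big flange. Releasing and withdrawing.

Call:
{"api": "apply_moves", "payload": {
  "steps": [
    [[0,0,0,0,0,0,0.3],[0,0,0,0,0,0,0.6],[0,0,0,0,0,0,0.8],[0,0,0,0,0,0,0.8],[0,0,0.1,0,0,0,0.8],[0,0,0.3,0,0,0,0.8],[0,0.1,0.5,0,0,0,0.8],[0,0.3,0.6,0,0,0,0.8]]
  ]
}}

```text
time: 21.4
position: [0.6077, -0.0427, 0.1824]
ee_rot: [-0.001, 0.742, -0.67, 0.002]
ft_force: [1.3, -0.8, -0.6]
opening: 0.0686
finger_force: 0.0
```

Call:
{"api": "apply_moves", "payload": {
  "steps": [
    [[-0.1,0.2,0,0,0,0,0.8],[-0.3,0.4,0,0,0,0,0.8],[-0.5,0.6,0,0,0,0,0.8],[-0.6,0.8,0,0,0,0,0.8],[-0.6,0.9,0,0,0,0,0.8],[-0.6,0.9,0,0,0,0,0.8]]
  ]
}}

```text
time: 22.0
position: [0.4545, 0.1866, 0.1792]
ee_rot: [-0.0, 0.744, -0.668, 0.0]
ft_force: [-0.1, -0.1, 0.0]
opening: 0.0683
finger_force: 0.0
```

```bash
python3 m3.py; python3 go.py; python3 - <<'E'
import cv2,numpy as np
a=cv2.imread("pics/s4.png");b=cv2.imread("pics/t4.png")
f=lambda i,c,r:cv2.resize(i[c[1]-r:c[1]+r,c[0]-r:c[0]+r],(400,400),interpolation=cv2.INTER_CUBIC)
cv2.imwrite("pics/g7.png",np.hstack([f(a,(300,300),60),f(b,(365,235),45)]))
E
```

```text
big scene 0.83 [ 0.5929 -0.1805  4.8143] err in tray frame mm [-1.9 -1. ] yaw -0.006 0.258
big top 0.72 [ 0.5941 -0.1797  4.797 ] err in tray frame mm [-2.6  0.2] yaw -0.023 0.273
small scene 0.96 [ 0.6092 -0.259   4.8074] err in tray frame mm [-0.2 -1.2] yaw -0.013 0.101
small top 0.56 [ 0.6105 -0.2573  4.8157] err in tray frame mm [-1.7  0.2] yaw -0.005 0.182
tray top 0.89 [ 0.5985 -0.2135  4.8349] err in tray frame mm [-2.5  0.9] yaw 0.014 2.073
t 22.4 pos [0.4571 0.1832 0.1785] yaw -3.0377 z [-0. -0. -1.] F [ 0.2 -0.2 -0.4] open 0.0683 grip 0.0 q [ 0.21  0.18 -0.21  1.17 -0.   -1.46]
```

View pics/g7.png

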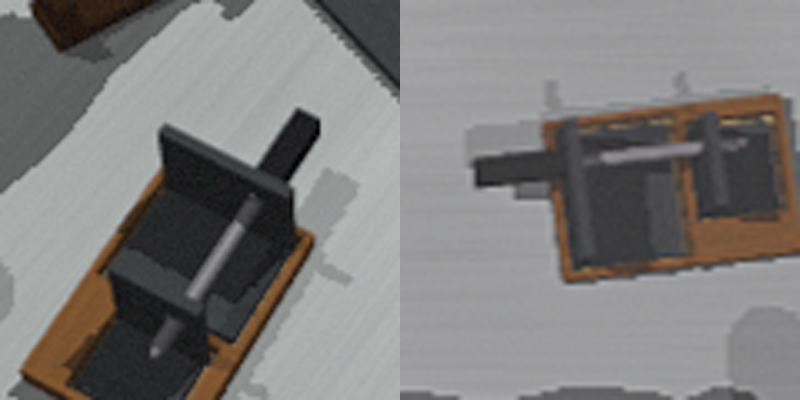

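The rod lies through both holes with the handle end (475,172) up against the big flange (560,160). The brackets are flat and the arm is clear, so I'm handing in.

```bash
python3 -c "
from cell import job
print(job.sign_off())"
```

```text
the job is handed in; nothing more can be done
None
```

I handed the job in at about 22 s: both brackets lie flat in their compartments, and the keeper rod goes through both holes with its handle against the big flange; the sign-off returned no verdict.

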